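# Roll a bar into a vee fixture and clamp it

### The arm

A 6-joint arm with a two-finger parallel gripper is mounted at the origin on a cart in front of the work surface, level with it; the furniture and walls round the work are solid. World frame = base frame: x ahead of the robot, y to its left, z up, the work surface at z = 0. Lengths are in m, angles in rad, forces in N, time in s.
With the tool pointing down it reaches from about 0.35 to 0.8 m from the base axis. Payload 7.3 kg.
Tool frame: the origin (TCP) lies between the finger pads; the fingertips stand 25 mm ahead of it and the grasp point (between the pads) lies 6 mm ahead of it (r.tip_extent is the distance from the TCP to the fingertips, in m); z points along the fingers, y is the line along which they close (so a half turn about z gives the same grasp; the last joint's range is limited). The gripper opens to 85 mm and grips with 20 to 120 N. Pads are 22 mm wide; open, the fingers measure 114 mm over their backs; the gripper's body (76 mm by 85 mm) begins 54 mm behind the grasp point. The pads swing forward as they close: fully open they stand 13 mm farther back than shut.
Start: joints at [1.122, 0.342, 1.524, -0, 1.275, -0.146], TCP at [0.157, 0.501, 0.256] pointing down, gripper open.
Joint ranges: [-2.53, 2.53], [-0.77, 2.02], [0.04, 2.7], [-1, 4.14], [0.28, 2.66], [-3.11, 3.11]. Speed limits (rad/s): [2.57, 2.57, 3.14, 3.14, 3.14, 3.14].

### API

Orientations are given as a unit quaternion [x, y, z, w].
In Python, from workcell import r, command_gripper, optics gives the robot as it stands. The module is installed in compiled form; this text tells all that it offers. Calls block until the motion is done:
- r.reach(position, orientation): joint-space move of the TCP to a pose.
- r.move_straight(position, orientation=None, speed=0.15, max_force=None): straight line of the TCP; orientation=None keeps the orientation; speed is the mean speed in m/s. With max_force (N) it stops when the force on the tool has changed by that much, and returns True; else False.
- r.movej(angles): joint-space move.
- command_gripper(opening, force=None): finger opening in m; force is the grip in N (None keeps the last); returns when the fingers have stopped.
- r.hold(seconds).
- r.solve_ik(position, orientation): joint angles nearest the present ones, or None.
- r.read_state(): the state.
- optics.get_image(name): name is "scene" or "top"; returns (picture, depth): 384x512x3 uint8, red, green, blue; 384x512 float32, m along the optical axis (not along the pixel's ray), 0 where there is no reading.
- optics.camera_model(name): a dict with "K" (3x3 intrinsics, pixels), "R" (3x3) and "t" (3): a world point X has camera coordinates R X + t. Camera axes: x right, y down, z forward; pixel columns grow to the right and rows downward; lengths in m; the calibration is good to about 2 mm. A picture is of the moment at which its call begins. camera_model takes no time and is no camera call.
A pose or a line that the arm cannot do raises r.PlanningError and nothing moves.
- r.finish_job(): hands the job in, once; it reports no verdict.
The state is a dict: "time_s": time; "joint_positions": joint angles; "dq": joint speeds; "tau": joint torques, N m; "eef_pos": TCP position; "eef_rot": TCP orientation; "contact_force": force on the tool from outside, world axes, zero at the start; "torque": the same for the moment, N m; "grip_width": finger opening in m.
Only numpy, scipy, OpenCV 4.12 (cv2) and the standard library are available. Lean on these libraries where they do the work, as an engineer would, in place of code of your own. Each camera call takes 0.05 s, during which the arm holds its last target. There are 200 camera calls.

### The job

Roll the round metal bar up the short ramp of the vee fixture and over its crest, so that it drops into the vee under the cover and centres itself there. Then swing the hold-down lever down until its rubber foot is pressed on the bar, and leave it clamped. Do not disturb the loose things standing and lying around the fixture.

Things in the scene. Friction and masses are not known exactly. Their poses are not given: they have to be found in the camera images.
- vee_fixture: Fixed metal vee fixture, 150 x 156 mm. Origin on the table, under the bottom line of the vee. Its x is the rolling direction (ramp foot to vee, to the right and somewhat away from the robot), y runs along the vee, z up; 'FX' lengths below are mm in this frame. The 90 degree vee has its bottom line at x 0, z 12, its far side rises to x 35, z 47; a wall stands at x 40 to 52, up to z 92.
- vee_seat (a point): Point fixed in the fixture at x = 0, y = 0, z = 40.3 mm of its frame: where the bar's centre lies when the bar is seated in the vee. Axes as the fixture's.
- ramp_crest (a point): Middle of the edge where ramp turns into vee, FX x -22, z 34. The ramp, 130 wide in y, rises to it at 10 degrees from its foot near x -90. A lip 3.5 high across the foot, about x -83 to -91 (top z 27), keeps the bar from rolling off.
- cover_edge (a point): Middle of the front edge of the cover, FX x -56, underside z 92. Two level plates 6 thick (top z 98) reach forward from the wall to here over vee and upper ramp, y 16 to 75 and -16 to -75, with a 32 wide slot between for the lever. The bar can be followed to the crest only with a tool leaned back about 25 to 45 degrees, its tips reaching forward under this edge.
- round_bar: Loose smooth plain metal bar, diameter 40, length 140 mm, 0.3 to 0.65 kg. Origin at its centre, y along it. Starts on the ramp against the lip, parallel to the vee, centre at FX x -75, z 45, y within 12. On the crest: x -25, z 54; past x -21 it falls in. Let go on the ramp it rolls back. Push level with its centre or a little lower (1 to 3 N), at two spots well apart; high up it jams.
- hold_down (a joint): Angle (rad) of the hold-down lever, hinged about the fixture's y at FX x 46, z 106. 0: arm level, pointing to -x, foot just touching a seated bar. Positive: raised; starts at 0.9 to 1.2 (limits -0.25 and 1.3). Stays where left: friction 0.25 N m, 2 to 3 N at the grip moves it. Its rubber foot, 20 in diameter, is 46 mm out from the hinge and 46 mm below the arm's centre line.
- lever_grip (a point): Centre of the lever's round black grip (diameter 20 mm, from 104 to 166 mm out from the hinge), on the arm's centre line 135 mm from the hinge, y 0. The rest of the arm is a steel flat 14 mm wide, 8 mm thick.
- loupe: Black stand loupe, 36 mm in diameter and high, bystander. Origin at its underside.
- bottle: Small dropper bottle, 33 mm in diameter, 102 mm high, upright bystander. Origin at its underside.
- mount: Round mounted specimen, 30 mm in diameter, 18 mm high, bystander beside the fixture. Origin at its underside.
- ref_block: Steel reference block, 35 x 60 x 10 mm, lying in front of the ramp, bystander. Origin at its underside.
- clay: Block of modelling clay, 33 x 51 x 17 mm, lying in front of the ramp, bystander. Origin at its underside.
Mind the look-alikes: they are no part of the job. Of the things that look like the vee_fixture, the larger one is meant. What is shaped like the round_bar but green is not meant.

How it is judged:
On the way:
1. the bar has dropped into the vee and settled there while the lever is still raised (x of round_bar in the frame of vee_seat between -0.003 and 0.003 m and z of round_bar in the frame of vee_seat between -0.003 and 0.003 m and angle between the y axis of round_bar and the y axis of vee_fixture, either way round below 0.06 rad and value of joint hold_down above 0.3 rad), for 0.2 s.
At the end, for the whole second after the job is handed in: The bar lies at rest in the vee: its centre within 3 mm of the seat across the vee and in height and within 30 mm along it, parallel to the vee within 0.06 rad; the lever is down (between -0.08 and 0.06 rad) with its foot pressing on the bar with more than 1 N (x of round_bar in the frame of vee_seat between -0.003 and 0.003 m and y of round_bar in the frame of vee_seat between -0.03 and 0.03 m and z of round_bar in the frame of vee_seat between -0.003 and 0.003 m and angle between the y axis of round_bar and the y axis of vee_fixture, either way round below 0.06 rad and linear speed of round_bar below 0.02 m/s and value of joint hold_down between -0.08 and 0.06 rad and contact force between hold_down and round_bar above 1 N); the robot touches nothing.
It fails at once if a bystander is moved by more than 30 mm (distance of any of loupe, bottle, mount, ref_block, clay from where it was at the start of the episode above 0.03 m).
It also fails if it takes over 54 s, if anything falls off the work surface, if the arm or the gripper's body presses on something with over 40 N, if the wrist force passes 120 N, or if a joint passes its speed limit or range.

## Working session

There is one attempt and no reset: what is moved stays moved. The work goes in short steps, each a Python script; the robot and the scene stay as the last script left them, time stands still between calls to the robot, and variables do not carry over. Pictures are saved under pics/ and viewed, on a budget of 10 in all, crops included, one or two more only if the job needs it, and the job is handed in when it is done.

```bash
mkdir -p pics; ls; python3 - <<'E'
from workcell import r, command_gripper, optics
import cv2,numpy as np
for n in("scene","top"):
    p,d=optics.get_image(n); cv2.imwrite(f"pics/{n}0.png",p[:,:,::-1]); np.savez(f"{n}0.npz",p=p,d=d)
    c=optics.camera_model(n); print(n,c["K"],c["R"],c["t"])
s=r.read_state(); print(s["time_s"],s["eef_pos"],s["eef_rot"],s["grip_width"],r.tip_extent)
E
```

```text
pics
scene [[360.50152124   0.         255.39353324]
 [  0.         360.50152124 191.79169918]
 [  0.           0.           1.        ]] [[ 0.71260448 -0.70134195  0.0177294 ]
 [-0.52192245 -0.54685249 -0.65463677]
 [ 0.46881959  0.45724373 -0.75573565]] [-0.43914602  0.28853575  1.12829471]
top [[441.78636405   0.         264.43223137]
 [  0.         441.78636405 193.44524107]
 [  0.           0.           1.        ]] [[-1.61869102e-02 -9.99868665e-01 -7.97547811e-04]
 [-9.94369208e-01  1.61814162e-02 -1.04728409e-01]
 [ 1.04727560e-01 -9.02172365e-04 -9.94500540e-01]] [-0.08796841  0.51352998  1.3317415 ]
0.1 [0.15636196 0.50084326 0.25570443] [ 1.50816644e-01  9.88561515e-01 -6.53154269e-04 -2.11111345e-04] 0.08568262220695481 0.025
```

View pics/scene0.png

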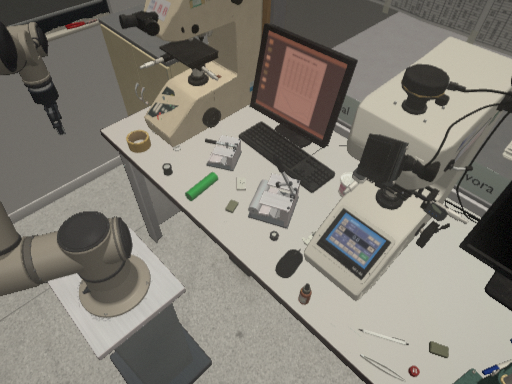

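View pics/top0.png

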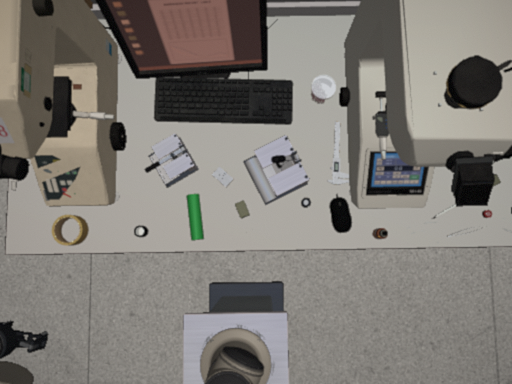

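```bash
cat > h.py <<'E'
import numpy as np,cv2
from workcell import r, command_gripper, optics
def cloud(n,d):
    c=optics.camera_model(n);K,R,t=map(np.asarray,(c["K"],c["R"],c["t"]))
    v,u=np.mgrid[:384,:512]
    P=np.stack([(u-K[0,2])/K[0,0]*d,(v-K[1,2])/K[1,1]*d,d],-1)
    return (P-t)@R
def ray(n,u,v,z):
    c=optics.camera_model(n);K,R,t=map(np.asarray,(c["K"],c["R"],c["t"]))
    q=R.T@np.array([(u-K[0,2])/K[0,0],(v-K[1,2])/K[1,1],1.]); o=-R.T@t
    return o+q*(z-o[2])/q[2]
E
python3 - <<'E'
from h import *
a=np.load("top0.npz");b=np.load("scene0.npz")
A=cv2.resize(a["p"][125:215,225:325],None,fx=5.9,fy=5.9,interpolation=cv2.INTER_CUBIC)
B=cv2.resize(b["p"][160:250,230:320],None,fx=5.9,fy=5.9,interpolation=cv2.INTER_CUBIC)[:,:]
cv2.imwrite("pics/c1.png",np.hstack([A[:,90:490],B[:531,60:460]])[:,:,::-1])
P=cloud("top",a["d"])
sub=P[130:210,240:315]; z=sub[...,2]
print(np.histogram(z,bins=np.arange(-.01,.2,.01)))
m=((z>.088)&(z<.108)).astype(np.uint8)
n,l,st,ce=cv2.connectedComponentsWithStats(m)
for i in range(1,n):
    if st[i,4]>15:
        q=sub[l==i]; print(i,st[i],q.mean(0),cv2.minAreaRect(q[:,:2].astype(np.float32)))
q=sub[(z>.012)&(z<.12)]; print("all",cv2.minAreaRect(q[:,:2].astype(np.float32)))
for row in z[::4,::4]: print(" ".join("%4d"%(x*1000) for x in row))
E
```

```text
(array([1917, 1384,  169,  125,  103,   66,  242,  331,    6,    8, 1203,
        190,   37,    6,   29,   14,   21,    6,    8,    8]), array([-0.01,  0.  ,  0.01,  0.02,  0.03,  0.04,  0.05,  0.06,  0.07,
        0.08,  0.09,  0.1 ,  0.11,  0.12,  0.13,  0.14,  0.15,  0.16,
        0.17,  0.18,  0.19]))
1 [ 14   5  41  33 640] [ 0.63137336 -0.1252094   0.09709314] ((0.6292153000831604, -0.12703129649162292), (0.059773776680231094, 0.1082267016172409), 25.7943172454834)
4 [ 28  29  41  37 747] [ 0.54823498 -0.16661695  0.09722032] ((0.551421582698822, -0.16498686373233795), (0.06776852905750275, 0.10900163650512695), 27.202741622924805)
all ((0.5722852349281311, -0.12684012949466705), (0.20979692041873932, 0.217231884598732), 1.0100029706954956)
  -1   -2   -4    4   -3    1    0   -3    0    3    3   -2    3   -2    1    0    0    2    0
  -1   -3   -5   -5    2   -6   -3   -5   -3   -3   -6    0    2   -2   -6    3    0   -1    0
   0   -2    1    2   -1   -5   -1   -2    0   -1   95   98    0    2    0   -4    2   -2    5
   0   -5 1378   -6   -2    1    0    3   95   94   94  10
[... 856 characters left out ...]
   98   95   97   96   93   95    7
   4   -4    0   -2   58   66   60   51   98  100   99   97   99   95   95   94   80    0    2
  -2   -3    1   -4   46   62   64   59   95  100   99   94   97   90    0    2   -1    2   -1
   2    4    2 1378   -2   54   65   59   54   93   99   93    8    5    3   -2   -1   -6   -1
   1   -3   -2    0   -6   43   65   66   56   94    7    2   -1    0    0   -1   -3   -1    5
   3   -3    1    0   -5    0   57   63   63    9    3    0    1    1    0   -3   13   16   -1
  15   20    0    2   -4    0   11   33    0   -2    0   -6    0   -8   -2    0   21   15   -2
  16   14    0   -9    0   -2    2    1    0   -3    0   -3    2   -1    3    4   15   16   -1
```

View pics/c1.png

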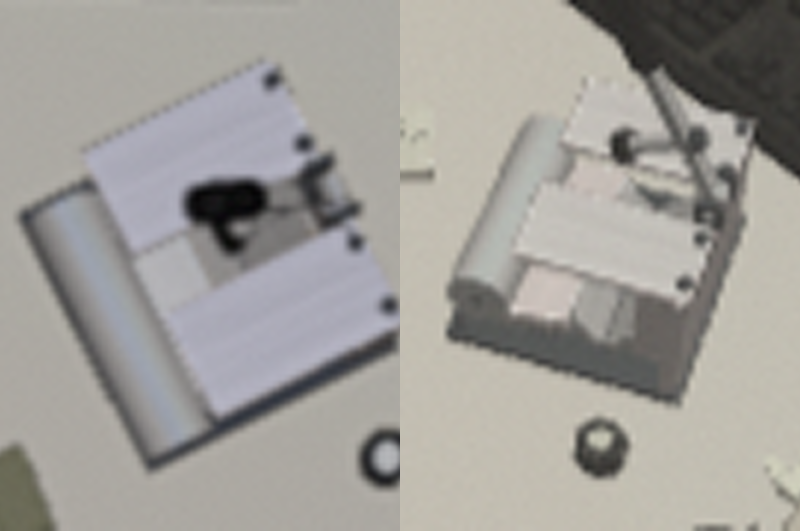

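```bash
cat >> h.py <<'E'
from scipy.spatial.transform import Rotation as Ro
TH=np.deg2rad(-63.6); O=np.array([.591,-.148,0.])
EX=np.array([np.cos(TH),np.sin(TH),0]);EY=np.array([-np.sin(TH),np.cos(TH),0]);EZ=np.array([0,0,1.])
def W(x,y,z): return O+(x*EX+y*EY+z*EZ)/1000
def F(p): q=(np.asarray(p)-O); return np.stack([q@EX,q@EY,q@EZ],-1)*1000
def quat(lean,s=1):
    L=np.deg2rad(lean); zt=np.sin(L)*EX-np.cos(L)*EZ; yt=s*EY
    return Ro.from_matrix(np.stack([np.cross(yt,zt),yt,zt],1)).as_quat()
E
python3 - <<'E'
from h import *
a=np.load("top0.npz");b=np.load("scene0.npz")
for nm,u,v,z in(("ref",223,177,.01),("clay",242,209,.017),("mount",306,202,.018),("bottle",380,233,.1),("loupe",141,231,.036),("scopecorner",118,205,.05),("green",195,215,.02)):
    p=ray("top",u,v,z);print(nm,p.round(3),F(p).round())
for n,d in(("top",a["d"]),("scene",b["d"])):
    f=F(cloud(n,d)); f=f[(abs(f[...,1])<90)&(f[...,0]>-110)&(f[...,0]<70)&(f[...,2]>10)&(f[...,2]<300)]
    c=f[(f[:,2]>94)&(f[:,2]<102)&(f[:,0]<30)]
    for lo,hi in((18,75),(-75,-18)):
        e=c[(c[:,1]>lo+4)&(c[:,1]<hi-4)]; print(n,"cover x min by y",[round(np.percentile(e[abs(e[:,1]-yy)<8][:,0],2),1) for yy in(lo+8,hi-12)])
    print(n,"cover y",np.percentile(c[:,1],[1,99]).round(1), "z",np.median(c[:,2]))
    g=f[(f[:,2]>150)]; print("lever n",len(g),g.mean(0).round(1),np.percentile(g[:,1],[5,95]),[np.round(np.median(np.arctan2(h[:,2]-106,46-h[:,0])),3) for h in (g[g[:,2]<200],g[g[:,2]>=200])], g[np.argmax(g[:,2])])
    k=f[(f[:,0]<-58)&(f[:,2]>55)&(f[:,2]<72)]; print("bar",len(k),k.mean(0).round(1),np.percentile(k[:,1],[1,99]))
s=r.read_state()
for sg in(1,-1):
  for lean in(30,35,40):
    print(sg,lean,[None if q is None else np.round(q,2) for q in (r.solve_ik(W(-140,0,140),quat(lean,sg)),r.solve_ik(W(-70,0,65),quat(lean,sg)))])
E
```

```text
ref [0.568 0.032 0.01 ] [-172.   59.   10.]
clay [ 0.466 -0.026  0.017] [-165.  -58.   17.]
mount [ 0.484 -0.224  0.018] [  21. -129.   18.]
bottle [ 0.384 -0.427  0.1  ] [ 158. -309.  100.]
loupe [0.403 0.279 0.036] [-466.   21.   36.]
scopecorner [0.482 0.346 0.05 ] [-491.  122.   50.]
green [0.45  0.118 0.02 ] [-301.   -8.   20.]
top cover x min by y [np.float64(-54.5), np.float64(-53.7)]
top cover x min by y [np.float64(-54.2), np.float64(-54.0)]
top cover y [-75.2  71.6] z 97.28228339436185
lever n 143 [ -5.7  -3.  215.9] [-10.32356869   5.49627487] [np.float64(1.151), np.float64(1.135)] [-26.52569346  -0.93919082 260.79450761]
bar 480 [-75.4  -7.8  61.4] [-74.93949381  62.0035513 ]
scene cover x min by y [np.float64(-53.9), np.float64(-53.3)]
scene cover x min by y [np.float64(-54.3), np.float64(-54.7)]
scene cover y [-75.9  72.9] z 99.02540038047707
lever n 172 [ -3.5  -4.7 211.3] [-10.54519086   4.743789  ] [np.float64(1.143), np.float64(1.137)] [-24.1001031    3.93366748 258.65180276]
bar 245 [-75.3 -12.2  63.4] [-76.07080699  62.94284088]
1 30 [array([ 0.06,  0.45,  1.86, -0.73,  0.76,  0.13]), array([-0.07,  0.61,  1.85, -0.89,  0.59,  0.21])]
1 35 [array([ 0.11,  0.47,  1.88, -0.88,  0.77,  0.29]), None]
1 40 [None, None]
-1 30 [array([ 0.06,  0.45,  1.86, -0.73,  0.76, -3.02]), array([-0.07,  0.61,  1.85, -0.89,  0.59, -2.94])]
-1 35 [array([ 0.11,  0.47,  1.88, -0.88,  0.77, -2.85]), None]
-1 40 [None, None]
```

```bash
sed -i 's/^TH=.*/TH=np.deg2rad(-63.6); O=np.array([.5897,-.1487,0.])/' h.py
cat >> h.py <<'E'
def tcp(cx,cy,cz,lean,ext=25):   # TCP for front corner of the tips at FX (cx,cy,cz)
    L=np.deg2rad(lean); return W(cx-11*np.cos(L)-ext*np.sin(L),cy,cz-11*np.sin(L)+ext*np.cos(L))
E
python3 - <<'E'
from h import *
q=np.array(r.read_state()["joint_positions"]); q[0]=0.2
r.movej(q)
r.reach(tcp(-112,-5,60,30),quat(30))
s=r.read_state(); print(s["time_s"],F(s["eef_pos"]).round(1),s["contact_force"],np.round(s["joint_positions"],2))
for n in("scene","top"):
    p,d=optics.get_image(n); np.savez(n+"1.npz",p=p,d=d); print(d.max())
p=np.load("scene1.npz")["p"]; A=cv2.resize(p[120:250,190:330],None,fx=5.5,fy=4.6,interpolation=cv2.INTER_CUBIC)
cv2.imwrite("pics/s1.png",A[:600,:800,::-1])
# finger points: those in FX lying in the y ranges of the fingers
L=np.deg2rad(30); T=F(s["eef_pos"])
for n in("scene","top"):
    f=F(cloud(n,np.load(n+"1.npz")["d"])).reshape(-1,3); g=f-T
    zt=g[:,0]*.5-g[:,2]*.866; xt=g[:,0]*.866+g[:,2]*.5
    m=(abs(xt)<16)&(abs(g[:,1])<62)&(abs(g[:,1])>38)&(zt>-30)&(zt<40)
    for sg in(1,-1):
        k=m&(np.sign(g[:,1])==sg); print(n,sg,k.sum(),"zt hist",np.histogram(zt[k],bins=np.arange(-30,41,5))[0],np.percentile(xt[k],[5,95]) if k.any() else "")
E
```

```text
2.8917 [-134.2   -4.    76.9] [-0.48124934  0.48490362  0.37319374] [ 0.05  0.56  1.92 -0.88  0.64  0.3 ]
3.9999106
2.281282
scene 1 56 zt hist [7 9 6 7 8 6 7 5 1 0 0 0 0 0] [-10.0909821   11.71262086]
scene -1 49 zt hist [ 4  4 12  7  7  6  7  2  0  0  0  0  0  0] [-4.98010807 12.77408776]
top 1 35 zt hist [1 4 5 4 5 7 6 3 0 0 0 0 0 0] [-2.59384651 10.3283351 ]
top -1 29 zt hist [3 3 5 3 4 7 2 2 0 0 0 0 0 0] [ 4.40095428 12.53670613]
```

View pics/s1.png

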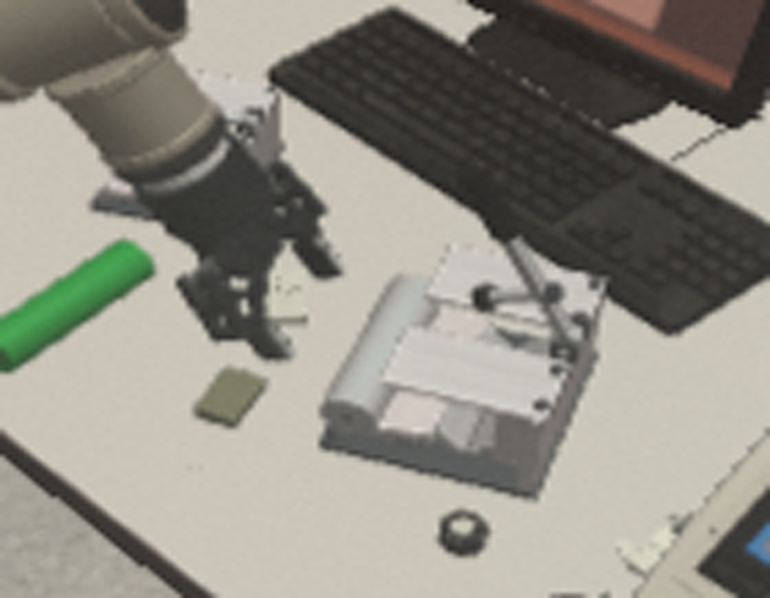

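```bash
python3 - <<'E'
from h import *
Q=quat(30); E_=12
z=lambda x:42+.176*(x+95)
for x in(-104,-95,-70,-45,-38): print(x,r.solve_ik(tcp(x,-5,z(x),30,E_),Q) is not None)
r.move_straight(tcp(-106,-5,41,30,E_),Q,0.1)
f0=np.array(r.read_state()["contact_force"])
def st(): 
    s=r.read_state(); df=np.array(s["contact_force"])-f0; print(round(s["time_s"],2),F(s["eef_pos"]).round(1),"f",np.round([df@EX,df@EY,df@EZ],2),"tq",np.round(s["torque"],2))
for x in(-94,-85,-75,-65,-55,-48):
    hit=r.move_straight(tcp(x,-5,z(x),30,E_),Q,0.04,max_force=12); print(x,hit); st()
    if hit: break
p,d=optics.get_image("scene"); np.savez("scene2.npz",p=p,d=d); 
A=cv2.resize(p[140:240,230:330],None,fx=6,fy=6,interpolation=cv2.INTER_CUBIC); cv2.imwrite("pics/s2.png",A[:,:,::-1])
E
```

```text
-104 True
-95 True
-70 True
-45 True
-38 True
-94 False
3.92 [-109.2   -5.    47.3] f [-1.26 -0.48  0.32] tq [0.21 0.11 0.03]
-85 False
4.29 [-100.2   -5.1   48.7] f [ 0.1  -0.01 -0.78] tq [0.28 0.14 0.02]
-75 False
4.69 [-90.2  -5.1  50.4] f [-0.23  0.97 -0.33] tq [0.31 0.1  0.  ]
-65 False
5.09 [-80.1  -5.1  52.2] f [-0.98 -0.33 -0.6 ] tq [ 0.3   0.13 -0.03]
-55 False
5.49 [-70.1  -5.1  54. ] f [-1.05 -0.5  -0.5 ] tq [0.28 0.17 0.04]
-48 False
5.82 [-63.2  -5.   55.3] f [-0.88 -0.34 -1.9 ] tq [0.25 0.17 0.  ]
```

View pics/s2.png

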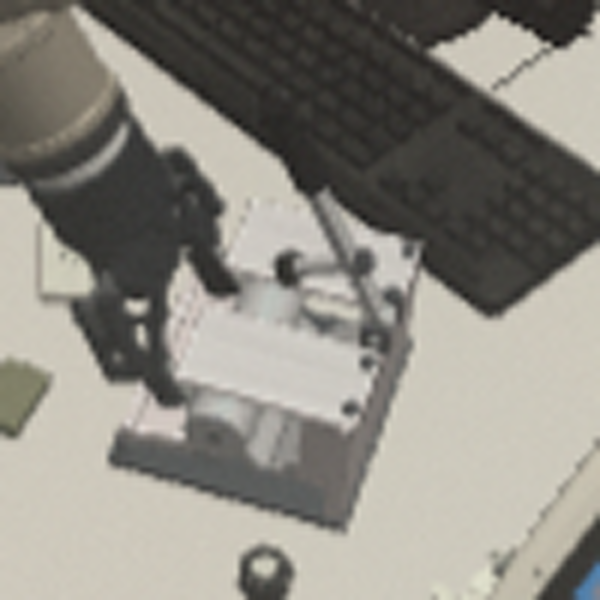

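The picture shows the bar rolled up under the cover, near the crest: its near end is at crop (210,430), with both fingertips behind it. I'll push it on over the crest.

```bash
python3 - <<'E'
from h import *
Q=quat(30); E_=12; z=lambda x:42+.176*(x+95)
for x in(-42,-37):
    hit=r.move_straight(tcp(x,-5,z(x),30,E_),Q,0.03,max_force=12); s=r.read_state(); print(x,hit,s["time_s"],F(s["eef_pos"]).round(1),np.round(s["contact_force"],2))
r.hold(0.5)
p,d=optics.get_image("scene"); np.savez("scene3.npz",p=p,d=d)
A=cv2.resize(p[140:240,230:330],None,fx=6,fy=6,interpolation=cv2.INTER_CUBIC); cv2.imwrite("pics/s3.png",A[:,:,::-1])
E
```

```text
-42 False 6.2167 [-57.2  -5.1  56.3] [-0.87 -0.15  0.58]
-37 False 6.5333 [-52.3  -5.1  57.1] [0.07 0.   0.01]
```

View pics/s3.png

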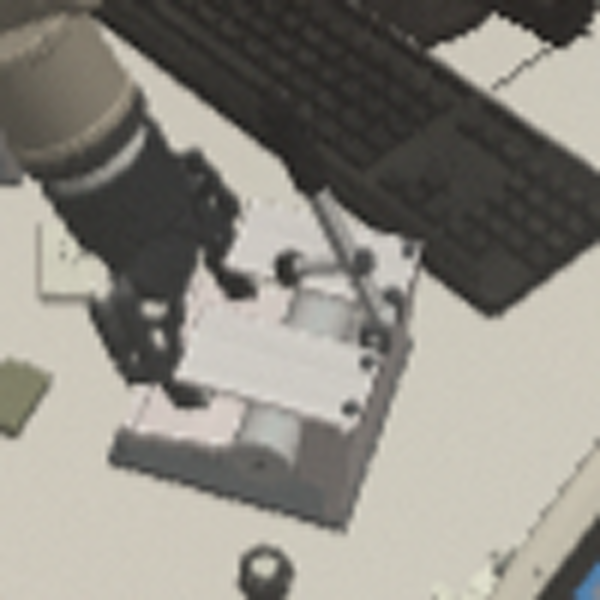

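The bar is now in the vee, with its near end at crop (265,460), under the cover and past the crest. The fingers are free of it. Next I'll back out, grip the lever and swing it down.

```bash
cat > lev.py <<'E'
from h import *
Q=quat(30); E_=12; z=lambda x:42+.176*(x+95)
D=quat(0)
G=lambda a,up=6: W(46-135*np.cos(a),-1,106+135*np.sin(a)+up)
def st(m):
    s=r.read_state(); f=np.array(s["contact_force"]); print(m,round(s["time_s"],2),F(s["eef_pos"]).round(1),"f",np.round([f@EX,f@EY,f@EZ],2),"w",round(s["grip_width"],4))
E
python3 - <<'E'
from lev import *
print([r.solve_ik(G(a),D) is not None for a in np.linspace(1.14,-.08,8)])
r.move_straight(tcp(-110,-5,z(-110),30,E_),Q,0.12)
# seat check
f=F(cloud("scene",optics.get_image("scene")[1])).reshape(-1,3)
k=f[(abs(f[:,0])<14)&(abs(f[:,1])<14)&(f[:,2]>45)&(f[:,2]<66)]; print("slot bar pts",len(k),k.mean(0) if len(k) else "", np.percentile(k[:,2],95) if len(k) else "")
e=f[(abs(f[:,0])<18)&(f[:,1]<-60)&(f[:,1]>-95)&(f[:,2]>42)&(f[:,2]<62)]; print("end y",np.percentile(e[:,1],[2,10]) if len(e) else "")
r.move_straight(W(-150,-1,200),D,0.25)
r.reach(W(-110,-1,335),D); r.move_straight(W(-11,-1,335),D,0.2); st("above")
p,d=optics.get_image("scene"); cv2.imwrite("pics/s4.png",cv2.resize(p[90:230,200:360],None,fx=5,fy=4.2,interpolation=cv2.INTER_CUBIC)[:,:,::-1])
f=F(cloud("scene",d)).reshape(-1,3); g=f[(abs(f[:,1])<16)&(f[:,2]>200)&(f[:,2]<262)&(f[:,0]<20)&(f[:,0]>-45)]
print("grip",len(g),g.mean(0),np.percentile(g,[5,95],axis=0))
E
```

```text
[True, True, True, True, True, True, True, True]
slot bar pts 0  
end y [-75.63099437 -74.59129451]
above 10.69 [-11.7  -1.1 333.9] f [-0.68 -0.04  0.61] w 0.0856
grip 109 [-14.73909765  -3.91685149 233.11214083] [[-30.55305392  -9.50256249 205.78996071]
 [  1.5350485    6.04082823 256.50431338]]
```

View pics/s4.png

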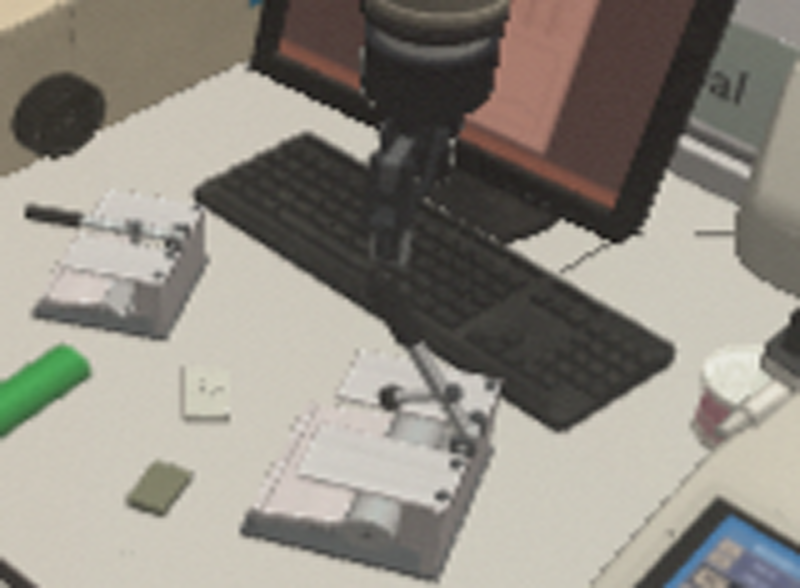

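The bar is still seated after the fingers withdrew: it shows in the slot at (420,430) and at its near end (375,520). Its end sits at y -75, so its centre is at about -5. The grip is directly below the open fingers at (395,300), so I'll grasp it.

```bash
python3 - <<'E'
from lev import *
hit=r.move_straight(G(1.14),D,0.1,max_force=10); st(f"down {hit}")
if hit: raise SystemExit
command_gripper(0.0,25); st("gripped")
if r.read_state()["grip_width"]<.012: raise SystemExit
for a in np.arange(1.06,0.09,-.08):
    hit=r.move_straight(G(a),D,0.08,max_force=20); st(f"{a:.2f} {hit}")
    if hit: break
E
```

```text
down False 11.89 [-10.2  -0.7 235.4] f [ 0.03  0.78 -0.4 ] w 0.0859
gripped 12.5 [-1.03e+01 -1.00e-01  2.35e+02] f [-0.16  6.57  0.11] w 0.0194
1.06 False 12.78 [-20.3  -0.  229.9] f [-0.75  5.81 -0.75] w 0.0186
0.98 False 13.07 [-29.6   0.  224.2] f [-0.7   7.06 -0.47] w 0.019
0.90 False 13.35 [-3.860e+01  1.000e-01  2.177e+02] f [-0.84  7.36 -0.15] w 0.0191
0.82 False 13.63 [-4.680e+01  1.000e-01  2.105e+02] f [-0.41  8.01 -1.19] w 0.0186
0.74 False 13.92 [-5.440e+01  1.000e-01  2.028e+02] f [-1.29  7.63 -1.17] w 0.019
0.66 False 14.2 [-61.4   0.2 194.5] f [ 0.08  9.22 -2.32] w 0.0193
0.58 False 14.48 [-67.6   0.2 185.6] f [-0.07  8.03 -1.61] w 0.019
0.50 False 14.77 [-73.    0.2 176.3] f [-0.16  9.2  -1.5 ] w 0.0192
0.42 False 15.05 [-77.7   0.3 166.6] f [ 0.89  9.82 -2.54] w 0.0188
0.34 False 15.33 [-81.7   0.3 156.6] f [-0.59  9.43 -2.76] w 0.0189
0.26 False 15.62 [-84.7   0.3 146.2] f [ 1.31  9.33 -1.84] w 0.019
0.18 False 15.9 [-87.1   0.3 135.6] f [-0.08 10.34 -2.1 ] w 0.0193
0.10 False 16.18 [-88.5   0.3 125. ] f [ 0.34 10.41 -1.55] w 0.0193
```

```bash
python3 - <<'E'
from lev import *
for a in np.arange(.08,-.071,-.015):
    hit=r.move_straight(G(a),D,0.03,max_force=12); st(f"{a:.3f} {hit}")
    f=np.array(r.read_state()["contact_force"])
    if hit or f[2]>12: break
r.hold(.3); st("end")
p,d=optics.get_image("scene"); cv2.imwrite("pics/s5.png",cv2.resize(p[120:230,210:330],None,fx=6,fy=5,interpolation=cv2.INTER_CUBIC)[:,:,::-1])
E
```

```text
0.080 False 16.43 [-88.7   0.3 122.5] f [ 0.59  9.32 -1.35] w 0.0189
0.065 False 16.68 [-88.9   0.3 120.6] f [ 0.4   9.28 -0.23] w 0.0194
0.050 False 16.93 [-89.    0.3 118.6] f [ 0.06  9.43 -1.13] w 0.019
0.035 False 17.18 [-89.1   0.4 116.6] f [ 0.68  9.89 -1.11] w 0.0193
0.020 False 17.43 [-89.1   0.4 114.6] f [-0.12  9.48 -1.82] w 0.0193
0.005 False 17.68 [-89.1   0.4 113.6] f [-1.38  6.42  6.78] w 0.0192
-0.010 False 17.93 [-89.    0.4 112.7] f [-3.33  5.02 14.3 ] w 0.0193
end 18.23 [-89.    0.4 112.6] f [-3.56  4.62 15.76] w 0.0192
```

View pics/s5.png

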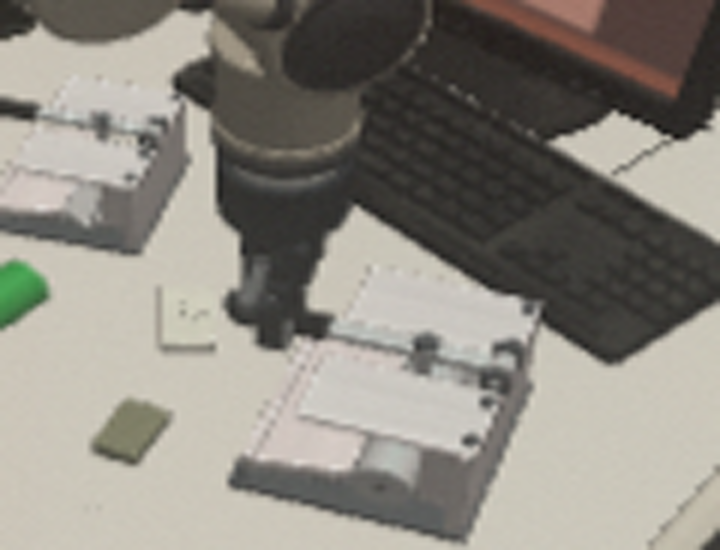

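The lever is level with its foot over the bar. The contact force at the grip rose to about 16 N. I'll release it, back off and check.

```bash
python3 - <<'E'
from lev import *
command_gripper(0.085); st("open")
p=np.array(r.read_state()["eef_pos"]); r.move_straight(p+[0,0,.10],D,0.15); r.move_straight(W(-230,-1,260),D,0.25); r.hold(.3); st("clear")
for n in("scene","top"):
    p,d=optics.get_image(n); f=F(cloud(n,d)).reshape(-1,3)
    g=f[(abs(f[:,1])<7)&(f[:,0]<-62)&(f[:,0]>-118)&(f[:,2]>80)&(f[:,2]<150)]
    print(n,"grip",len(g),g.mean(0).round(1),"slope",np.polyfit(-g[:,0],g[:,2],1).round(3),"ztop",np.percentile(g[:,2],[10,50,90]).round(1))
    if n=="scene": S=p
    else: T=p
for nm,u,v,z in(("ref",223,177,.01),):pass
A=cv2.resize(S[140:240,230:330],(400,400),interpolation=cv2.INTER_CUBIC);B=cv2.resize(T[115:245,195:325],(400,400),interpolation=cv2.INTER_CUBIC)
cv2.imwrite("pics/s6.png",np.hstack([A,B])[:,:,::-1])
E
```

```text
open 18.93 [-89.   -1.1 110.5] f [-0.4   0.19 -0.32] w 0.0849
clear 20.8 [-229.2   -1.2  259.4] f [-0.83  0.32  0.12] w 0.0851
scene grip 58 [-89.   -2.2 113.2] slope [6.50000e-02 1.07413e+02] ztop [104.9 114.6 118. ]
top grip 92 [-90.5  -0.2 112.8] slope [-1.20000e-02  1.13896e+02] ztop [108.8 112.7 116.6]
```

View pics/s6.png

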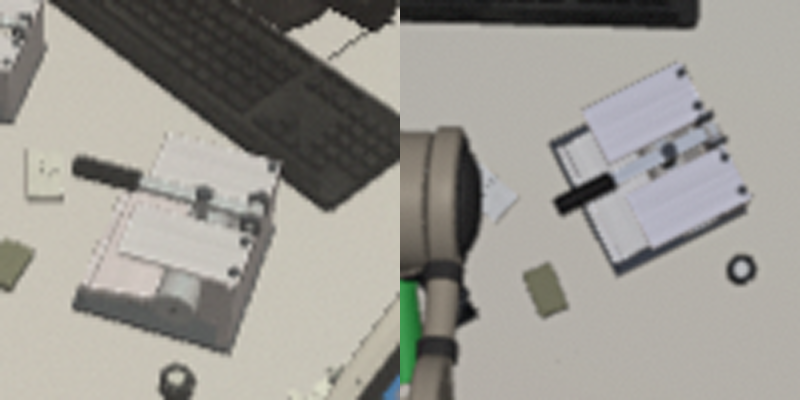

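The grip top is at z 114–116, so the lever is at about 0 rad, and the bystanders are in place. Opening the pads may have tugged the grip upward, so I'll press it once more from above with the gripper closed, then lift straight off.

```bash
python3 - <<'E'
from lev import *
command_gripper(0.0); r.move_straight(W(-89,-1,260),D,0.25); r.move_straight(W(-89,-1,150),D,0.15)
f0=np.array(r.read_state()["contact_force"])[2]; st("above")
for zz in np.arange(145,129,-1.):
    r.move_straight(W(-89,-1,zz),D,0.03,max_force=15); f=r.read_state()["contact_force"][2]-f0
    print(zz,F(r.read_state()["eef_pos"])[2].round(1),round(f,1))
    if f>12: break
r.hold(.2); st("pressed")
r.move_straight(W(-89,-1,200),D,0.1); r.move_straight(W(-230,-1,260),D,0.25); r.hold(.3); st("clear")
for n in("scene","top"):
    p,d=optics.get_image(n); f=F(cloud(n,d)).reshape(-1,3)
    g=f[(abs(f[:,1])<7)&(f[:,0]<-62)&(f[:,0]>-118)&(f[:,2]>80)&(f[:,2]<150)]
    print(n,"ztop",np.percentile(g[:,2],[10,50,90]).round(1))
    if n=="scene": S=p
    else: T=p
A=cv2.resize(S[140:240,230:330],(400,400),interpolation=cv2.INTER_CUBIC);B=cv2.resize(T[115:245,195:325],(400,400),interpolation=cv2.INTER_CUBIC)
cv2.imwrite("pics/s7.png",np.hstack([A,B])[:,:,::-1])
E
```

```text
above 23.27 [-89.   -0.4 151. ] f [ 0.   -0.02  0.51] w 0.0003
145.0 145.2 -0.8
144.0 144.0 -0.9
143.0 142.9 0.0
142.0 141.9 -0.2
141.0 140.9 -0.1
140.0 140.2 1.6
139.0 139.9 6.5
138.0 139.6 12.0
137.0 139.3 17.7
pressed 25.78 [-89.   -0.8 139.3] f [-3.62 -3.95 18.52] w 0.0001
clear 27.63 [-229.2   -1.2  259.4] f [ 0.76 -0.21  0.17] w -0.0001
scene ztop [107.  114.8 118.1]
top ztop [108.8 113.  115.8]
```

View pics/s7.png

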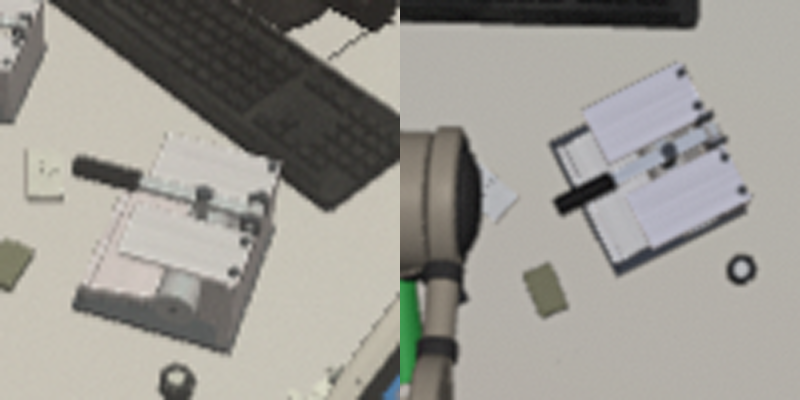

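```bash
python3 -c "
from h import *
r.finish_job(); print(r.read_state()['time_s'])"
```

```text
the job is handed in; nothing more can be done
the job is handed in; nothing more can be done
```

The bar is seated in the vee with the lever clamped down on it, and I handed the job in at about 28 s of the 54 s allowed. No verdict was reported.

- **Bar:** I pushed it up the ramp with the two open fingertips, leaned back 30°, at about 1–2 N. It dropped over the crest into the vee while the lever was still raised at about 1.14 rad.
- **Lever:** I gripped it and swung it down until the force at the grip was about 16 N, then released. In case opening the fingers had tugged it up, I pressed it again from above with the gripper closed, to about 18 N, and lifted straight off.

**Last checks:**
- **Lever angle:** touching the grip put its top at about z 115 mm, which is about 0 to -0.01 rad. It was stiff from first contact, as it would be with the foot already on the bar. The depth images agree to a few millimetres.
- **Bar position:** the pictures show it under the cover in the vee, centred about 5 mm along from the middle.
- **Surroundings:** the reference block, clay and mount look unmoved. The arm did not go near the loupe or the bottle, and the robot is clear of everything.

**Not confirmed:**
- My one depth check of the seated bar through the slot returned no points, so the 3 mm seating is judged from pictures only.
- I could not measure the foot's remaining force. The lever's hinge friction should hold a few newtons on the bar, above the 1 N needed.

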